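# Fit the return spring on the food chopper

## Task

Fit the return spring of the hand food chopper: pick up the wide coil spring, thread it over the chopper's upright steel rod, with a small twist if a coil catches, and lower it in the gripper until it stands fully home on the white shoulder, then let go. Do not let it drop down the rod and do not tip the chopper over. Leave the narrow spring and the desk bell where they stand.

Things in the scene. Friction and masses are not known exactly. Their poses are not given: they have to be found in the camera images.
- wide_spring: The chopper's return spring: an open steel compression spring standing upright on the counter, 50 mm outside diameter, 42 mm bore, 70 mm tall, 4 mm wire, flat closed coils at both ends, about 100 g; too stiff to give when gripped across its sides. Either end may be the foot. Origin: centre of its underside; z up along its axis.
- chopper: Lower half of a plunger food chopper, loose on the counter, 0.7 kg: round white body, 92 mm diameter at the foot, with a flat shoulder (80 mm diameter) 45 mm above the counter. From the shoulder's middle a steel rod, 16 mm diameter, domed end, stands 78 mm up (tip 123 mm above the counter). Origin: centre of its underside; z up along the rod. Seated, the spring's underside is 45 mm above this origin.
- narrow_spring: Bystander: a thin steel coil spring, 20 mm outside diameter, 60 mm tall, standing upright on the counter; its bore is smaller than the rod. Origin: centre of its underside; z up.
- bell: Bystander: a chrome desk bell, 86 mm diameter, 62 mm tall, loose on the counter beyond the springs as the robot sees it. Origin: centre of its underside; z up. Also on the far side stand a lidded blue glass jar (80 mm diameter, 110 mm tall, to the robot's left) and a low tray with two crayons (to its right); both are fixed.
There are look-alikes about, which are no part of the job. What is shaped like the chopper but green is not meant.

How it is judged (in metres and radians):
On the way, in this order (a step that is already met when the one before it is completed fails the run):
1. the wide spring's foot is lifted above the height of the rod's tip (z of wide_spring in the frame of chopper above 0.124 m), for 0.1 s.
2. the wide spring is round the rod, its foot below the rod's tip, while the gripper still holds it (horizontal distance between wide_spring and chopper below 0.018 m and z of wide_spring in the frame of chopper below 0.11 m and contact force between the fingers and wide_spring above 0.5 N), for 0.1 s.
At the end, for the whole second after the job is handed in: The wide spring stands round the rod on the chopper's shoulder: its axis within 16 mm of the rod's, its underside no more than 7 mm above the shoulder (52 mm above the chopper's underside), spring and chopper upright within 10 degrees and both at rest (horizontal distance between wide_spring and chopper below 0.016 m and z of wide_spring in the frame of chopper between 0.04 and 0.052 m and angle between each of wide_spring, chopper's own z axis and vertical below 0.17 rad and linear speed of each of wide_spring, chopper below 0.02 m/s); the robot touches nothing.
It fails at once if the wide spring drops down the rod (faster than 0.6 m/s round the rod) (horizontal distance between wide_spring and chopper below 0.018 m and z of wide_spring in the frame of chopper below 0.123 m and linear speed of wide_spring above 0.6 m/s).
It fails at once if the chopper is tipped over (tilted more than 30 degrees) (angle between chopper's own z axis and vertical above 0.52 rad).
It fails at once if the narrow spring is moved more than 30 mm (distance of narrow_spring from where it was at the start of the episode above 0.03 m).
It fails at once if the bell is moved more than 30 mm (distance of bell from where it was at the start of the episode above 0.03 m).
It also fails if it takes over 48 s, if anything falls off the work surface, if the arm or the gripper's body presses on something with over 40 N, if the wrist force passes 120 N, or if a joint passes its speed limit or range.

## Robot

A 7-joint arm with a two-finger parallel gripper is mounted at the origin on the work surface. World frame = base frame: x ahead of the robot, y to its left, z up, the work surface at z = 0. Lengths are in m, angles in degrees, forces in N, time in s.
With the tool pointing down it reaches from about 0.425 to 0.875 m from the base axis. Payload 4.7 kg.
Tool frame: the origin (TCP) lies at the very end of the fingers, on their centre line; the grasp point (between the pads) lies env.hold_point_z behind it (env.hold_point_z is the distance from the TCP to the grasp point, in m); z points along the fingers, y is the line along which they close (so a half turn about z gives the same grasp; the last joint's range is limited). The gripper opens to 87 mm and grips with 3 to 60 N. Pads are 19 mm wide; open, the fingers measure 117 mm over their backs; the gripper's body (75 mm by 190 mm) begins 51 mm behind the grasp point.
Start: joints at [76.381, 18.392, -4.016, 83.108, 1.295, 78.541, -3.26], TCP at [0.162, -0.63, 0.223] pointing down, gripper open.
Joint ranges: [-163.93, 163.93], [-17.29, 119.83], [-79.2, 71.16], [3.27, 140.29], [-89.18, 269.18], [5.43, 117.66], [-154.24, 154.24]. Speed limits (degrees/s): [147.25, 147.25, 180, 180, 180, 180, 180].

## Interface

Orientations are given as [roll, pitch, yaw] about the fixed x, y, z axes, in that order (R = Rz(yaw) Ry(pitch) Rx(roll)).
In Python, from cell import env gives the robot as it stands.
- The arm moves only by the shell command python3 -m jog 'ROWS' [FORCE]. ROWS is JSON, a list of rows, each an object with "dp": the shift along the tool's x, y, z in cm, a list of three; "twist": the turn about the tool's z in degrees; "fingers": the opening, from 0 (shut) to 1 (fully open). A call has 1 to 8 rows; each row is the pose to reach, as a shift and turn from the pose commanded when the call began, along the tool's axes at that moment; what a row does not reach only later rows make up. A row lasts 1/8 s, in which the tool goes at most 62.5 mm and 10.7 degrees, less where a joint would pass 70% of its speed; a pose out of reach is approached as far as the arm can. A call with a gripper value outside its range is refused whole. The fingers move at their own pace and stop on an object; FORCE is the grip in N (left out, the last holds). Time passes only in rows, so rows that repeat a pose let the fingers close. It gives the time, the measured TCP pose, the force, the opening and the grip force at its end, in the units of the state.
- env.get_obs(): the state, without advancing time (a new reading comes with each control period).
- env.read_camera(name): name is "scene" or "side" or "wrist"; returns a dict with "pixels" (384x512x3 uint8, blue, green, red), "depth" (384x512 float32, m along the optical axis (not along the pixel's ray), 0 where there is no reading), "fx", "fy", "cx", "cy" (pixels), "rvec" (rotation vector, rad) and "tvec" (3), from world to camera coordinates, as OpenCV has them. Camera axes: x right, y down, z forward; pixel columns grow to the right and rows downward; lengths in m; the calibration is good to about 2 mm. A picture is of the moment at which its call begins.
- env.sign_off(): hands the job in; it is judged then, once.
The state is a dict: "time_s": time; "qpos": joint angles; "joint_velocities": joint speeds; "effort": joint torques, N m; "tool_pos": TCP position; "tool_rot": TCP orientation; "force": force on the tool from outside, world axes, zero at the start; "wrist_torque": the same for the moment, N m; "grip_width": finger opening in m; "grasp_force": force on a finger pad.
Only numpy, scipy, OpenCV 4.12 (cv2) and the standard library are available. Lean on these libraries where they do the work, as an engineer would, in place of code of your own. Each camera call takes 0.05 s, during which the arm holds its last target. There are 200 camera calls.

## Working session

There is one attempt and no reset: what is moved stays moved. The work goes in short steps, Python scripts to look and compute and a shell command to move; the robot and the scene stay as the last step left them, time stands still between calls to the robot, and variables do not carry over. Pictures are saved under pics/ and viewed, at most 10 in all, crops included, and the job is handed in when it is done.

```bash
mkdir -p pics; cat > h.py <<'E'
import numpy as np, cv2
from cell import env
def cam(n):
    c=env.read_camera(n); c['R']=cv2.Rodrigues(np.array(c['rvec'],float))[0]; c['t']=np.array(c['tvec'],float).ravel(); return c
def cloud(c):
    d=c['depth']; v,u=np.mgrid[:d.shape[0],:d.shape[1]]
    p=np.stack([(u-c['cx'])/c['fx']*d,(v-c['cy'])/c['fy']*d,d],-1)
    w=(p-c['t'])@c['R']; w[d==0]=np.nan; return w
E
python3 - <<'E'
from h import *
a=cam('scene');b=cam('side')
cv2.imwrite('pics/a.png',a['pixels']);cv2.imwrite('pics/b.png',b['pixels'])
np.save('a.npy',cloud(a));np.save('b.npy',cloud(b))
o=env.get_obs();print(o['tool_pos'],o['tool_rot'],env.hold_point_z,o['grip_width'],o['time_s'])
E
```

```text
[ 0.16175762 -0.62904073  0.22158083] [-1.79902297e+02  7.15477818e-03  1.44289466e+01] 0.0187 0.0865808256947733 0.1
```

View pics/a.png

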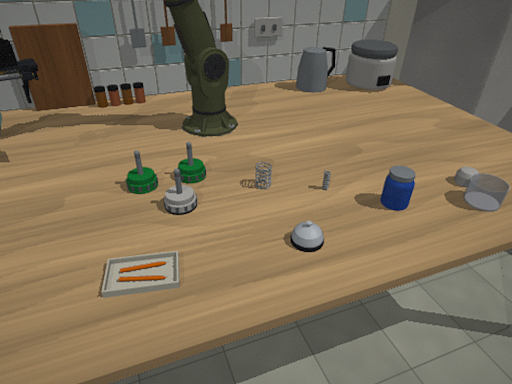

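View pics/b.png

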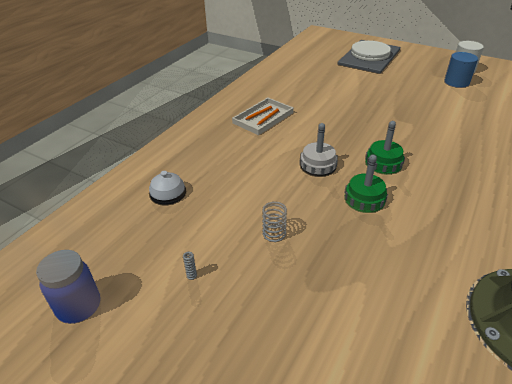

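Scene view: wide spring at about (263,175), white chopper at (180,200) with its rod tip at (178,172), narrow spring (326,180), bell (307,236), and green decoys at (142,180) and (191,170). Side view: wide spring (274,222), chopper (319,158), rod tip (321,126).

```bash
python3 - <<'E'
from h import *
a=np.load('a.npy');b=np.load('b.npy')
def box(w,u0,u1,v0,v1,z0,z1,n):
    p=w[v0:v1,u0:u1].reshape(-1,3); p=p[(p[:,2]>z0)&(p[:,2]<z1)]
    if len(p)<3: print(n,len(p));return
    (x,y),r=cv2.minEnclosingCircle(p[:,:2].astype(np.float32))
    print(n,len(p),'med',np.median(p,0).round(4),'circ',round(x,4),round(y,4),round(r,4),'z',p[:,2].min().round(3),p[:,2].max().round(3))
for w,n,s,st,c,ct,nn,be in[(a,'A',(253,274,158,192),(253,274,158,168),(162,200,184,216),(172,184,166,186),(320,333,168,193),(288,328,218,252)),
  (b,'B',(260,290,200,244),(260,290,200,214),(298,340,140,178),(315,328,120,142),(180,200,248,282),(146,190,168,206))]:
    box(w,*s,.012,.09,n+'spring');box(w,*s,.058,.08,n+'springtop')
    box(w,*c,.035,.055,n+'shoulder');box(w,*c,.008,.04,n+'body');box(w,*ct,.06,.14,n+'rod')
    box(w,*nn,.01,.08,n+'narrow');box(w,*be,.01,.08,n+'bell')
box(a,130,160,148,195,.06,.14,'green1');box(a,180,207,138,184,.06,.14,'green2')
E
```

```text
Aspring 207 med [0.5027 0.0327 0.0497] circ 0.4939 0.0344 0.0262 z 0.012 0.072
Aspringtop 76 med [0.5002 0.0309 0.0685] circ 0.4946 0.0352 0.0251 z 0.058 0.072
Ashoulder 398 med [ 0.5232 -0.2312  0.0452] circ 0.5132 -0.2274 0.0409 z 0.035 0.055
Abody 367 med [ 0.5469 -0.2346  0.026 ] circ 0.5126 -0.2279 0.0476 z 0.008 0.04
Arod 104 med [ 0.5167 -0.228   0.0989] circ 0.513 -0.2278 0.0085 z 0.068 0.124
Anarrow 92 med [0.5811 0.2058 0.0409] circ 0.5789 0.2092 0.0118 z 0.011 0.063
Abell 667 med [0.7901 0.0328 0.038 ] circ 0.7773 0.0399 0.0401 z 0.01 0.065
Bspring 500 med [0.4916 0.0428 0.0484] circ 0.4946 0.0388 0.0262 z 0.012 0.072
Bspringtop 175 med [0.4963 0.0319 0.0678] circ 0.4925 0.038 0.0253 z 0.058 0.072
Bshoulder 525 med [ 0.5069 -0.216   0.044 ] circ 0.5119 -0.2243 0.0408 z 0.035 0.055
Bbody 470 med [ 0.497  -0.1907  0.0256] circ 0.5112 -0.2228 0.0478 z 0.008 0.04
Brod 124 med [ 0.5099 -0.2192  0.1007] circ 0.5112 -0.2227 0.0083 z 0.073 0.123
Bnarrow 237 med [0.5724 0.2162 0.043 ] circ 0.5765 0.2125 0.0104 z 0.01 0.061
Bbell 788 med [0.7587 0.0598 0.0364] circ 0.7708 0.0473 0.0408 z 0.013 0.062
green1 111 med [ 0.3767 -0.3168  0.0919] circ 0.3735 -0.3168 0.0082 z 0.061 0.125
green2 107 med [ 0.3715 -0.1642  0.0929] circ 0.4401 -0.1898 0.0842 z 0.06 0.124
```

The sizes match: spring at about (0.4935, 0.0365), chopper at about (0.512, -0.225). First move goes high over the chopper, which keeps the radius in range.

```bash
cat >> h.py <<'E'
from scipy.spatial.transform import Rotation as Ro
def to(x,y,z):
    o=env.get_obs();R=Ro.from_euler('xyz',o['tool_rot'],degrees=True)
    print('dp cm',(R.inv().apply(np.array([x,y,z])-o['tool_pos'])*100).round(2),'pos',o['tool_pos'].round(4),'rot',o['tool_rot'].round(2),'q',np.round(o['qpos'],0),'t',o['time_s'],'F',o['force'].round(1),o['grip_width'],o['grasp_force'])
E
python3 -m jog '[{"dp":[5,-3.3,-2],"twist":0,"fingers":1},{"dp":[10,-6.7,-3],"twist":0,"fingers":1},{"dp":[15,-10,-3],"twist":0,"fingers":1},{"dp":[20.5,-13.7,-3],"twist":0,"fingers":1},{"dp":[26,-17.4,-3],"twist":0,"fingers":1},{"dp":[31,-20.7,-3],"twist":0,"fingers":1},{"dp":[36,-24,-3],"twist":0,"fingers":1},{"dp":[41,-27.5,-3],"twist":0,"fingers":1}]'
python3 -c "
from h import *
to(.4935,.0365,.2)"
```

```text
time_s: 1.1
tool_pos: [0.4907, -0.2601, 0.2523]
tool_rot: [180.0, 0.0, 14.4]
force: [0.8, -0.2, 0.3]
grip_width: 0.0868
grasp_force: 0.0
dp cm [  7.65 -28.66   5.22] pos [ 0.4907 -0.2601  0.2523] rot [1.7999e+02 2.0000e-02 1.4410e+01] q [ 47.   7. -24.  94.   3.  80. -53.] t 1.1 F [ 0.8 -0.2  0.3] 0.08684224851672692 0.0
```

```bash
python3 -m jog '[{"dp":[1,-4,0],"twist":0,"fingers":1},{"dp":[2.2,-8.5,0],"twist":0,"fingers":1},{"dp":[3.5,-13,1],"twist":0,"fingers":1},{"dp":[4.8,-18,2],"twist":0,"fingers":1},{"dp":[6,-22.5,3.5],"twist":0,"fingers":1},{"dp":[7,-26.5,5],"twist":0,"fingers":1},{"dp":[7.6,-28.7,5.2],"twist":0,"fingers":1},{"dp":[7.6,-28.7,5.2],"twist":0,"fingers":1}]'
python3 - <<'E'
from h import *
to(.4935,.0365,.039)
c=cam('wrist');cv2.imwrite('pics/w.png',c['pixels']);w=cloud(c)
p=w[np.isfinite(w[...,2])];m=(p[:,2]>.055)&(p[:,2]<.08)&(np.hypot(p[:,0]-.4935,p[:,1]-.0365)<.05);q=p[m]
print(len(q),cv2.minEnclosingCircle(q[:,:2].astype(np.float32)) if len(q) else 0,q[:,2].max() if len(q) else 0)
E
```

```text
time_s: 2.1
tool_pos: [0.4915, 0.037, 0.2002]
tool_rot: [-180.0, 0.0, 14.7]
force: [0.4, -1.3, 0.6]
grip_width: 0.0868
grasp_force: 0.0
dp cm [ 0.2   0.1  16.12] pos [0.4915 0.037  0.2002] rot [-1.7998e+02  4.0000e-02  1.4660e+01] q [ 32.   2. -39. 105.   1.  73. -83.] t 2.1 F [ 0.4 -1.3  0.6] 0.08677788717295716 0.0
850 ((0.494647741317749, 0.03588026389479637), 0.024979734793305397) 0.07333131605388896
```

View pics/w.png

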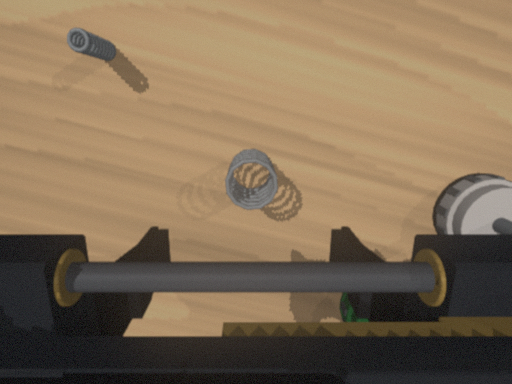

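The wrist view shows the spring centred between the open fingers at (250,182). The fitted circle has radius 25 mm at (0.4946, 0.0359), which is consistent. Descend and grip.

```bash
python3 -m jog '[{"dp":[0.3,0.2,5],"twist":0,"fingers":1},{"dp":[0.3,0.2,10],"twist":0,"fingers":1},{"dp":[0.3,0.2,14],"twist":0,"fingers":1},{"dp":[0.3,0.2,16],"twist":0,"fingers":1},{"dp":[0.3,0.2,16],"twist":0,"fingers":1},{"dp":[0.3,0.2,16],"twist":0,"fingers":0.5},{"dp":[0.3,0.2,16],"twist":0,"fingers":0.3},{"dp":[0.3,0.2,16],"twist":0,"fingers":0.3}]' 25
python3 -m jog '[{"dp":[0,0,0],"twist":0,"fingers":0.3},{"dp":[0,0,0],"twist":0,"fingers":0.3},{"dp":[0,0,0],"twist":0,"fingers":0.3}]' 25
python3 -c "
from h import *
to(.4945,.036,.24)"
```

```text
time_s: 3.15
tool_pos: [0.4961, 0.0337, 0.0414]
tool_rot: [179.9, -0.1, 14.4]
force: [0.1, 0.4, -0.4]
grip_width: 0.0649
grasp_force: 0.0
time_s: 3.52
tool_pos: [0.4956, 0.0341, 0.0408]
tool_rot: [180.0, -0.0, 14.4]
force: [-0.4, 0.4, 2.6]
grip_width: 0.0476
grasp_force: 25.0
dp cm [ -0.05  -0.2  -19.92] pos [0.4956 0.0341 0.0408] rot [ 1.7999e+02 -2.0000e-02  1.4440e+01] q [ 29.  13. -39. 115.  10.  55. -91.] t 3.525 F [-0.4  0.4  2.6] 0.04755631803745865 25.00635641918052
```

```bash
python3 -m jog '[{"dp":[0,0,-1],"twist":0,"fingers":0.3},{"dp":[0,0,-4],"twist":0,"fingers":0.3},{"dp":[0,0,-8],"twist":0,"fingers":0.3},{"dp":[0,0,-12],"twist":0,"fingers":0.3},{"dp":[0,0,-15],"twist":0,"fingers":0.3},{"dp":[0,0,-16.5],"twist":0,"fingers":0.3},{"dp":[0,0,-16.5],"twist":0,"fingers":0.3}]' 25
python3 - <<'E'
from h import *
to(.512,-.225,.2072)
for n in ('side','scene'):
    w=cloud(cam(n));p=w[np.isfinite(w[...,2])];T=env.get_obs()['tool_pos']
    d=np.hypot(p[:,0]-T[0],p[:,1]-T[1])
    q=p[(d<.035)&(p[:,2]<T[2]-.003)&(p[:,2]>.1)]
    for lo in (.0,.015):
        s=q[(q[:,2]>q[:,2].min()+lo)&(q[:,2]<q[:,2].min()+lo+.015)]
        print(n,len(s),q[:,2].min(),cv2.minEnclosingCircle(s[:,:2].astype(np.float32)))
E
```

```text
time_s: 4.4
tool_pos: [0.4957, 0.0339, 0.2061]
tool_rot: [180.0, -0.1, 14.4]
force: [-0.1, 0.4, -1.1]
grip_width: 0.0478
grasp_force: 25.0
dp cm [-4.87 25.48 -0.1 ] pos [0.4957 0.0339 0.2061] rot [ 1.7995e+02 -7.0000e-02  1.4420e+01] q [ 32.   2. -40. 105.   1.  74. -83.] t 4.4 F [-0.1  0.4 -1.1] 0.04784326521145627 25.039599969168194
side 143 0.16469113307217373 ((0.4940924346446991, 0.03554511442780495), 0.025087924674153328)
side 119 0.16469113307217373 ((0.4929744601249695, 0.0355583019554615), 0.02529461681842804)
scene 72 0.16451540330559758 ((0.49421998858451843, 0.031739242374897), 0.024920301511883736)
scene 43 0.16451540330559758 ((0.4933810830116272, 0.03274666517972946), 0.026047084480524063)
```

The spring is held, with its foot at 0.165 m and upright. Both cameras agree on the offset to the chopper, about (+18, -259) mm.

```bash
python3 -m jog '[{"dp":[-0.3,1.6,0],"twist":0,"fingers":0.3},{"dp":[-0.9,5.1,0],"twist":0,"fingers":0.3},{"dp":[-1.7,9.1,0],"twist":0,"fingers":0.3},{"dp":[-2.4,13.1,0],"twist":0,"fingers":0.3},{"dp":[-3.1,17.1,0],"twist":0,"fingers":0.3},{"dp":[-3.8,21,0],"twist":0,"fingers":0.3},{"dp":[-4.4,24,0],"twist":0,"fingers":0.3},{"dp":[-4.7,25.6,0],"twist":0,"fingers":0.3}]' 25
python3 -m jog '[{"dp":[0,0,0],"twist":0,"fingers":0.3},{"dp":[0,0,0],"twist":0,"fingers":0.3}]' 25
cat > m.py <<'E'
from h import *
to(.512,-.225,.2)
T=env.get_obs()['tool_pos'];R=Ro.from_euler('xyz',env.get_obs()['tool_rot'],degrees=True)
for n in ('side','scene'):
    c=cam(n);cv2.imwrite('pics/%s_%d.png'%(n,T[2]*1000),c['pixels'])
    w=cloud(c);p=w[np.isfinite(w[...,2])]
    d=np.hypot(p[:,0]-T[0],p[:,1]-T[1]);f=T[2]-.041
    s=p[(d<.036)&(p[:,2]<f+.03)&(p[:,2]>max(f-.003,.128))]
    r=p[(np.hypot(p[:,0]-.512,p[:,1]+.225)<.015)&(p[:,2]<.126)&(p[:,2]>.06)]
    S,R1=[cv2.minEnclosingCircle(k[:,:2].astype(np.float32)) for k in (s,r)]
    e=np.subtract(R1[0],S[0]);print(n,len(s),len(r),s[:,2].min(),S[1],R1[1],S[0],R1[0],'err tool cm',(R.inv().apply([*e,0])*100).round(2))
E
python3 m.py
```

```text
time_s: 5.5
tool_pos: [0.5123, -0.2287, 0.2041]
tool_rot: [-179.9, 0.1, 14.2]
force: [-0.6, -0.1, -1.0]
grip_width: 0.0474
grasp_force: 25.0
time_s: 5.75
tool_pos: [0.5138, -0.224, 0.2053]
tool_rot: [-179.9, 0.0, 14.5]
force: [0.9, 0.1, -0.3]
grip_width: 0.0471
grasp_force: 25.0
dp cm [-0.2   0.05  0.53] pos [ 0.5138 -0.224   0.2053] rot [-179.94    0.     14.54] q [ 46.  10. -28.  97.   5.  75. -58.] t 5.75 F [ 0.9  0.1 -0.3] 0.04708034221816416 25.040497673180653
side 206 156 0.16285607086159923 0.025793854147195816 0.008730105124413967 (0.5129231214523315, -0.22265689074993134) (0.5114297866821289, -0.2222905158996582) err tool cm [-0.14 -0.07  0.  ]
scene 144 123 0.16342683116987095 0.02644205279648304 0.008841723203659058 (0.5120869278907776, -0.22645418345928192) (0.5143150687217712, -0.2278049886226654) err tool cm [ 0.18  0.19 -0.  ]
```

The axes agree within 2 mm, against 13 mm of clearance. Lower it.

```bash
python3 -m jog '[{"dp":[0,0,1],"twist":0,"fingers":0.3},{"dp":[0,0,2.5],"twist":0,"fingers":0.3},{"dp":[0,0,4],"twist":0,"fingers":0.3},{"dp":[0,0,5.5],"twist":0,"fingers":0.3},{"dp":[0,0,7],"twist":0,"fingers":0.3},{"dp":[0,0,8.5],"twist":0,"fingers":0.3},{"dp":[0,0,10],"twist":0,"fingers":0.3},{"dp":[0,0,10.7],"twist":0,"fingers":0.3}]' 25
python3 -m jog '[{"dp":[0,0,0],"twist":0,"fingers":0.3},{"dp":[0,0,0.2],"twist":0,"fingers":0.3},{"dp":[0,0,0.4],"twist":0,"fingers":0.3},{"dp":[0,0,0.6],"twist":0,"fingers":0.3},{"dp":[0,0,0.6],"twist":0,"fingers":0.3}]' 25
python3 - <<'E'
from h import *
to(.512,-.225,.086)
for n in ('side','scene'):
    c=cam(n); P=c['R']@np.array([.512,-.225,.08])+c['t'];u=int(c['fx']*P[0]/P[2]+c['cx']);v=int(c['fy']*P[1]/P[2]+c['cy'])
    k=c['pixels'][max(v-50,0):v+50,max(u-50,0):u+50];cv2.imwrite('pics/low_%s.png'%n,cv2.resize(k,None,fx=4,fy=4,interpolation=cv2.INTER_CUBIC))
x=[cv2.imread('pics/low_%s.png'%n) for n in('side','scene')];cv2.imwrite('pics/low.png',np.hstack(x))
E
```

```text
time_s: 6.85
tool_pos: [0.5131, -0.2255, 0.0972]
tool_rot: [-179.9, 0.1, 14.4]
force: [0.1, -0.6, -0.5]
grip_width: 0.0476
grasp_force: 25.0
time_s: 7.48
tool_pos: [0.5135, -0.2257, 0.0924]
tool_rot: [-180.0, 0.0, 14.4]
force: [0.8, -0.8, -0.7]
grip_width: 0.0476
grasp_force: 25.0
dp cm [-0.13 -0.1   0.64] pos [ 0.5135 -0.2257  0.0924] rot [-1.800e+02  1.000e-02  1.443e+01] q [ 45.  15. -27. 104.   8.  62. -61.] t 7.475 F [ 0.8 -0.8 -0.7] 0.04756519995724306 25.040339414117625
```

View pics/low.png

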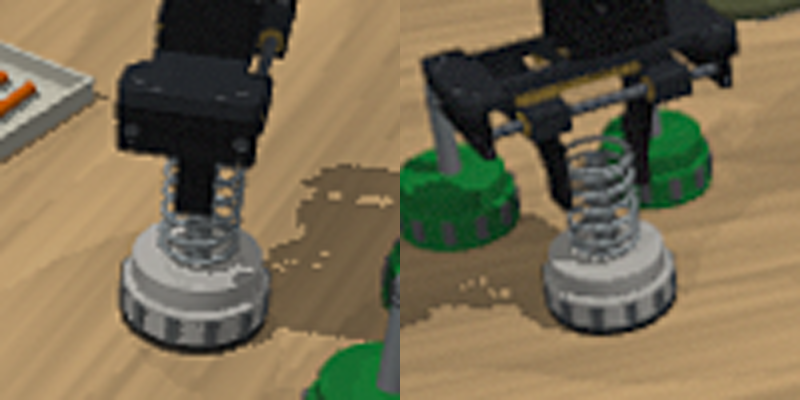

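The spring is round the rod (crop centres about (200,210) and (605,190)), a few mm above the shoulder. Ease down to contact.

```bash
python3 -m jog '[{"dp":[0,0,0.2],"twist":0,"fingers":0.3},{"dp":[0,0,0.4],"twist":0,"fingers":0.3},{"dp":[0,0,0.4],"twist":0,"fingers":0.3},{"dp":[0,0,0.4],"twist":0,"fingers":0.3}]' 25
python3 -m jog '[{"dp":[0,0,0.15],"twist":0,"fingers":0.3},{"dp":[0,0,0.15],"twist":0,"fingers":0.3},{"dp":[0,0,0.15],"twist":0,"fingers":0.3}]' 25
python3 -m jog '[{"dp":[0,0,0.15],"twist":0,"fingers":0.3},{"dp":[0,0,0.15],"twist":0,"fingers":0.3},{"dp":[0,0,0.15],"twist":0,"fingers":0.3}]' 25
```

```text
time_s: 8.07
tool_pos: [0.5137, -0.2257, 0.0885]
tool_rot: [180.0, 0.0, 14.4]
force: [-0.1, 0.1, -0.7]
grip_width: 0.0478
grasp_force: 25.0
time_s: 8.45
tool_pos: [0.5136, -0.2257, 0.087]
tool_rot: [180.0, 0.0, 14.4]
force: [-0.4, 0.8, 0.3]
grip_width: 0.0477
grasp_force: 25.0
time_s: 8.82
tool_pos: [0.5138, -0.2258, 0.0859]
tool_rot: [180.0, -0.0, 14.4]
force: [-0.6, 0.2, 2.2]
grip_width: 0.0475
grasp_force: 25.0
```

```bash
python3 -m jog '[{"dp":[0,0,0.1],"twist":0,"fingers":0.3},{"dp":[0,0,0.1],"twist":0,"fingers":0.3},{"dp":[0,0,0.1],"twist":0,"fingers":0.3}]' 25
```

```text
time_s: 9.2
tool_pos: [0.5139, -0.2258, 0.0858]
tool_rot: [180.0, -0.0, 14.4]
force: [-2.8, 1.3, 8.2]
grip_width: 0.0477
grasp_force: 25.0
```

Firm contact (8 N up) at the expected height, so it is seated. Release gradually and retreat straight up.

```bash
python3 -m jog '[{"dp":[0,0,0],"twist":0,"fingers":0.6},{"dp":[0,0,0],"twist":0,"fingers":0.8},{"dp":[0,0,0],"twist":0,"fingers":0.9},{"dp":[0,0,0],"twist":0,"fingers":0.9},{"dp":[0,0,0],"twist":0,"fingers":0.9}]'
python3 -m jog '[{"dp":[0,0,-1],"twist":0,"fingers":0.9},{"dp":[0,0,-3],"twist":0,"fingers":0.9},{"dp":[0,0,-6],"twist":0,"fingers":0.9},{"dp":[0,0,-9],"twist":0,"fingers":0.9},{"dp":[0,0,-12],"twist":0,"fingers":0.9},{"dp":[0,0,-14],"twist":0,"fingers":0.9},{"dp":[0,0,-14],"twist":0,"fingers":0.9}]'
python3 - <<'E'
from h import *
x=[]
for n in ('side','scene'):
    c=cam(n);w=cloud(c);p=w[np.isfinite(w[...,2])];d=np.hypot(p[:,0]-.512,p[:,1]+.225)
    for a,b,r in((.052,.075,.03),(.1,.117,.03),(.1175,.126,.012),(.008,.04,.06)):
        s=p[(p[:,2]>a)&(p[:,2]<b)&(d<r)];print(n,a,cv2.minEnclosingCircle(s[:,:2].astype(np.float32)),s[:,2].max())
    P=c['R']@np.array([.512,-.225,.08])+c['t'];u=int(c['fx']*P[0]/P[2]+c['cx']);v=int(c['fy']*P[1]/P[2]+c['cy'])
    x.append(cv2.resize(c['pixels'][v-50:v+50,u-50:u+50],None,fx=4,fy=4,interpolation=cv2.INTER_CUBIC))
cv2.imwrite('pics/end.png',np.hstack(x))
E
```

```text
time_s: 9.82
tool_pos: [0.5136, -0.2257, 0.0844]
tool_rot: [-180.0, 0.0, 14.4]
force: [-0.7, 0.4, 0.1]
grip_width: 0.0769
grasp_force: 0.0
time_s: 10.7
tool_pos: [0.5148, -0.226, 0.2269]
tool_rot: [179.8, -0.2, 14.4]
force: [-0.6, 0.4, -0.9]
grip_width: 0.0782
grasp_force: 0.0
side 0.052 ((0.5131663680076599, -0.22326061129570007), 0.025591442361474037) 0.07467956540317079
side 0.1 ((0.510593831539154, -0.2250269502401352), 0.026542553678154945) 0.11648728914372003
side 0.1175 ((0.5107492208480835, -0.22283890843391418), 0.0063224430195987225) 0.1233196764818728
side 0.008 ((0.5109480619430542, -0.22246013581752777), 0.04759734123945236) 0.03999186709574406
scene 0.052 ((0.5127219557762146, -0.22786079347133636), 0.025525135919451714) 0.07478388235333674
scene 0.1 ((0.5127102732658386, -0.22745275497436523), 0.02568335086107254) 0.11698252301272916
scene 0.1175 ((0.5156348943710327, -0.22799398005008698), 0.006218890193849802) 0.12391257584114765
scene 0.008 ((0.5139592885971069, -0.22754283249378204), 0.04763108864426613) 0.039879656945889706
```

View pics/end.png

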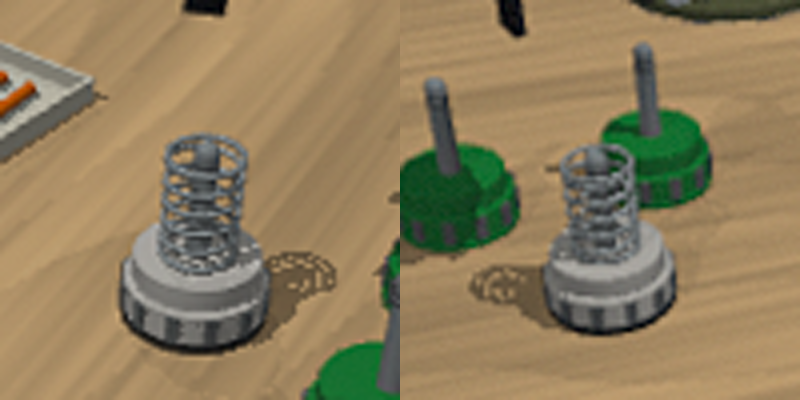

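The spring stands upright and centred on the shoulder, with the rod tip just above its top coil ((205,150) and (597,158)), and the gripper is clear.

```bash
python3 -c "
from cell import env
print(env.sign_off())"
```

```text
the job is handed in; nothing more can be done
None
```

The wide spring is on the white chopper's rod, lowered in the gripper until it touched the shoulder and then released, and the job is handed in; the last images show it upright and centred within about 3 mm.

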